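# Close the sample mill: start the lid's thread by feel and screw it home

### The arm

A 6-joint arm with a two-finger parallel gripper is mounted at the origin on the work surface. World frame = base frame: x ahead of the robot, y to its left, z up, the work surface at z = 0. Lengths are in m, angles in rad, forces in N, time in s.
With the tool pointing down it reaches from about 0.35 to 0.775 m from the base axis. Payload 5.5 kg.
Tool frame: the origin (TCP) lies at the very end of the fingers, on their centre line; the grasp point (between the pads) lies 19 mm behind it; z points along the fingers, y is the direction in which the jaws open and shut (so a half turn about z gives the same grasp; the last joint's range is limited). The gripper opens to 85 mm and grips with 20 to 120 N. Pads are 22 mm wide; open, the fingers measure 114 mm over their backs; the gripper's body (76 mm by 85 mm) begins 54 mm behind the grasp point. The pads swing forward as they close: fully open they stand 13 mm farther back than shut.
Start: joints at [-1.364, 0.313, 0.046, 1.304, 0, 1.431], TCP at [0.195, -0.541, 0.231] pointing down, gripper open.
Joint ranges: [-2.76, 2.76], [-0.86, 1.69], [-1.03, 1.26], [-2.2, 2.34], [-1.47, 1.5], [-3.14, 3.14]. Speed limits (rad/s): [2.57, 2.57, 3.14, 3.14, 3.14, 3.14].

### API

Orientations are given as a unit quaternion [w, x, y, z].
In Python, from workcell import get_state, vision, workorder, silhouettes, tip_of gives the robot as it stands.
- The arm moves only by the shell command python3 -m inch 'ROWS' [FORCE]. ROWS is JSON, a list of rows, each a list of 7 numbers: the shift along the tool's x, y, z in cm, then the turn, a rotation vector about the tool's x, y, z in degrees, then the finger opening in cm, from 0 to 8.54. In form: [[dx, dy, dz, rx, ry, rz, hand], ...]. A call has 1 to 5 rows; each row shifts and turns the commanded pose from where the row before left it, along the tool's axes as they then stand; what a row does not reach is not made up. A row lasts 1/10 s, in which the tool goes at most 50 mm and 8.59 degrees, less where a joint would pass 70% of its speed; a pose out of reach is approached as far as the arm can. A call with a gripper value outside its range is refused whole. The fingers move at their own pace and stop on an object; FORCE is the grip in N (left out, the last holds). Time passes only in rows, so rows that do not move let the fingers close. It gives the time, the measured TCP pose, the force and the opening at its end, in the units of the state.
- get_state(): the state, without advancing time (a new reading comes with each control period).
- vision.read_camera(name): name is "scene" or "top"; returns a dict with "pixels" (400x640x3 uint8, red, green, blue), "depth" (400x640 float32, m along the optical axis (not along the pixel's ray), 0 where there is no reading), "mtx" (3x3 intrinsics, pixels), "T" (4x4, takes a point from camera to world coordinates). Camera axes: x right, y up, looking along -z (the intrinsics and any distortion apply to the point x, -y, -z); pixel columns grow to the right and rows downward; lengths in m; the calibration is good to about 2 mm. A picture is of the moment at which its call begins.
- workorder.hand_in(): hands the job in, once; it reports no verdict.
Trained networks look in a picture, given as the dict that the camera call returned (one of the last four; its "shot" number tells which), for a name from the list of things; names that differ only in an ending like _2 or _b are one class to them, and where a whole thing is asked for, a point or a joint stands for the part that bears it (a point fixed in the world has none). Each returns a list of dicts, best first, with "confidence" (0 to 1); they miss things now and then, are a little off and sometimes report something else, mostly with a low value. They report only what shows in the picture. A call takes as long as a camera call. They do not tell look-alikes from the thing itself.
- silhouettes(picture, label): "mask" (400x640 bool, what is visible of it) and "location" ([column, row] in pixels, amid what is visible of it).
- tip_of(picture, label): "location" ([column, row] in pixels: a listed point, or the origin of a listed thing).
The state is a dict: "clock": time; "joint_pos": joint angles; "qvel": joint speeds; "tau": joint torques, N m; "tcp_pos": TCP position; "orientation": TCP orientation; "wrist_force": force on the tool from outside, world axes, zero at the start; "ft_torque": the same for the moment, N m; "finger_gap": finger opening in m.
Only numpy, scipy, OpenCV 4.12 (cv2) and the standard library are available. Lean on these libraries where they do the work, as an engineer would, in place of code of your own. Each camera call takes 0.05 s, during which the arm holds its last target.

### The job

Put the blue screw lid on the threaded collar of the bench mill and screw it on clockwise until it is fully home, then let go of it. The starts of the thread are hidden once the lid is on and must be found by feel: turned forward from the wrong place it only jams, turned backward it drops in. Leave the bowl, the jar and the brush where they are.

Things in the scene. Friction and masses are not known exactly. Their poses are not given: they have to be found in the camera images.
- lid_grip (a point): Centre of the yellow grip bar on the loose blue screw lid (0.16 kg, stands mouth down). The bar is 46 mm long along x, 12 mm thick along y, 24 mm high; its centre is 12 mm above the lid's flat top, 42 mm above its lower rim; z up the lid's axis. Pinch it across its thickness from above.
- lid_foot (a point): Centre of the lid's open lower rim, same axes as lid_grip. Lid: 62 mm across, 30 mm high without bar, bore 53 mm, 27 mm deep. Inside, 2.5 mm above the rim, three round lugs 4 mm thick point inward to 21 mm from the axis, 120 deg apart, one under the bar's +x end. 'Rim height' below means lid_foot above collar_base.
- mill: Fixed white bench mill; origin under it. Box 150 x 170 mm, 86 mm high, centred 25 mm along +x from the origin, with a 50 mm high keypad step on its -x side. A flat steel flange (top at 90 mm) and the steel collar rise from the box's centre.
- collar_base (a point): On the collar's upright axis at the flange's top, 90 mm above the bench, where the thread begins; z up. Rim height of the lid: 21.5 mm with lugs on the end blocks, 17.5 mm on the ridges, 9.5 mm dropped into the gaps, 2.5 mm home. Right-hand thread, 3 starts; how it is turned about its axis varies and is not told by these axes (they are the mill's).
- collar_top (a point): Collar's top, 28 mm above collar_base. Core 39 mm across (top 4 mm tapered), 49 mm over the thread; lid has 1.5-2 mm play. Each third, clockwise from above: entry gap 26 deg, level-topped ridge 78 deg, end block 16 deg. On the ridges, clockwise jams on the blocks; counter-clockwise (105 deg at most) the lugs fall 8 mm into the gaps.
- thread (a point): Mid-height of the collar's thread, 11 mm above collar_base. With the lugs in the gaps, more counter-clockwise is blocked; clockwise takes them under the ridges, about 75 to 95 deg in all, sinking 7 mm over the last 75 deg (about 5.3 mm per rad), till they meet the end blocks: home. No spring; friction about 0.6 holds the lid where it is left.
- bowl: Loose steel bowl, 92 mm across, 42 mm high; origin at the centre of its underside.
- jar_center (a point): Centre (half-way up) of a loose closed glass jar, 54 mm across, 75 mm high.
- brush: Loose small brush, about 170 mm long, lying along its x axis; origin on the bench under its middle.
Things that resemble listed ones, but are neither listed nor needed, are in the scene too. What is shaped like the part that bears lid_grip but orange is not meant.

How it is judged:
At the end, for the whole second after the job is handed in: The lid is screwed home on the collar and at rest: its lower rim no more than 4.5 mm above the collar's flange (2.5 mm is fully home, 9.5 mm is only dropped in), its axis within 4 mm of the collar's and upright within 0.06 rad (z of lid_foot in the frame of collar_base below 0.0045 m and horizontal distance between lid_foot and collar_base below 0.004 m and angle between lid_grip's own z axis and vertical below 0.06 rad and linear speed of lid below 0.01 m/s); the robot touches nothing.
It fails at once if the bowl is shifted more than 25 mm (distance of bowl from where it was at the start of the episode above 0.025 m).
It fails at once if the jar is shifted more than 25 mm (distance of jar_center from where it was at the start of the episode above 0.025 m).
It fails at once if the brush is shifted more than 25 mm (distance of brush from where it was at the start of the episode above 0.025 m).
It also fails if it takes over 72 s, if anything falls off the work surface, if the arm or the gripper's body presses on something with over 40 N, if the wrist force passes 120 N, or if a joint passes its speed limit or range.

## Working session

There is one attempt and no reset: what is moved stays moved. The work goes in short steps, Python scripts to look and compute and a shell command to move; the robot and the scene stay as the last step left them, time stands still between calls to the robot, and variables do not carry over. Pictures are saved under pics/ and viewed, and the job is handed in when it is done.

```bash
ls; mkdir -p pics
python3 - <<'E'
from workcell import get_state, vision, workorder, silhouettes, tip_of
import cv2
print(get_state())
for n in ("scene","top"):
    p=vision.read_camera(n)
    cv2.imwrite(f"pics/{n}0.png",cv2.cvtColor(p["pixels"],cv2.COLOR_RGB2BGR))
    print(n,p["mtx"],p["T"],p.keys())
    for l in ("lid_grip","lid_foot","collar_top","collar_base","mill","bowl","jar_center","brush"):
        print(l,[(d["location"],round(d["confidence"],2)) for d in tip_of(p,l)[:3]])
E
```

```text
pics
{'clock': 0.0, 'joint_pos': array([-1.36366058e+00,  3.14022577e-01,  4.49879838e-02,  1.30362226e+00,
       -1.71255709e-05,  1.43120063e+00]), 'qvel': array([ 0.00021687,  0.0002087 ,  0.00063016,  0.00068434, -0.00107989,
       -0.00061613]), 'tau': array([ 1.97341337e-04, -4.80634832e+01,  2.98527503e+01,  1.95395784e-02,
       -4.30750595e-05,  8.36391564e-06]), 'tcp_pos': array([ 0.19528071, -0.54027405,  0.23039996]), 'orientation': array([-9.29443260e-04,  9.85009338e-01,  1.72498520e-01, -3.99669274e-05]), 'wrist_force': array([-0.66432891, -0.56781748, -0.42425411]), 'ft_torque': array([-0.02307786,  0.00408193, -0.00565528]), 'finger_gap': 0.08557379234394627}
scene [[398.6070287    0.         321.5692346 ]
 [  0.         398.6070287  200.83932667]
 [  0.           0.           1.        ]] [[ 0.03435037 -0.74458536  0.66664285  1.12812311]
 [ 0.99922734  0.01283986 -0.03714652 -0.06852301]
 [ 0.01909915  0.66740376  0.7444511   0.71437262]
 [ 0.          0.          0.          1.        ]] dict_keys(['pixels', 'depth', 'mtx', 'T', 'shot'])
lid_grip [([249.9, 227.
[... 340 characters left out ...]
top [[468.59431764   0.         322.3674459 ]
 [  0.         468.59431764 200.46775667]
 [  0.           0.           1.        ]] [[ 0.0375585   0.97696147 -0.21008486  0.40488435]
 [-0.99928423  0.03576872 -0.01231384 -0.05859805]
 [-0.00451568  0.21039698  0.97760561  0.90379832]
 [ 0.          0.          0.          1.        ]] dict_keys(['pixels', 'depth', 'mtx', 'T', 'shot'])
lid_grip [([398.7, 199.7], 0.87), ([471.0, 207.5], 0.7)]
lid_foot [([461.1, 211.2], 0.88), ([396.8, 205.7], 0.83)]
collar_top [([193.9, 210.4], 0.92)]
collar_base [([196.8, 210.4], 0.58)]
mill [([208.2, 230.1], 0.75)]
bowl [([358.1, 263.2], 0.84)]
jar_center [([436.6, 263.3], 0.56)]
brush [([325.4, 152.8], 0.8)]
```

View pics/scene0.png

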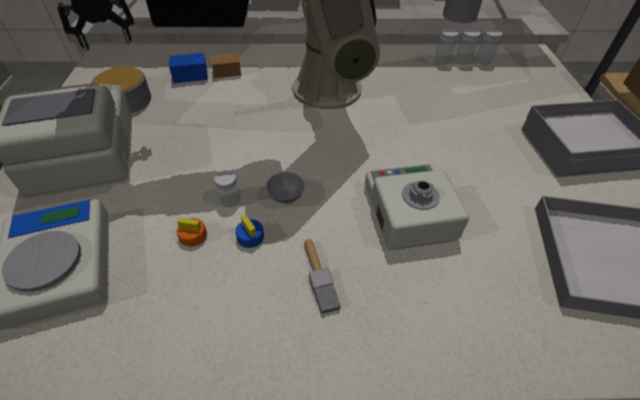

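View pics/top0.png

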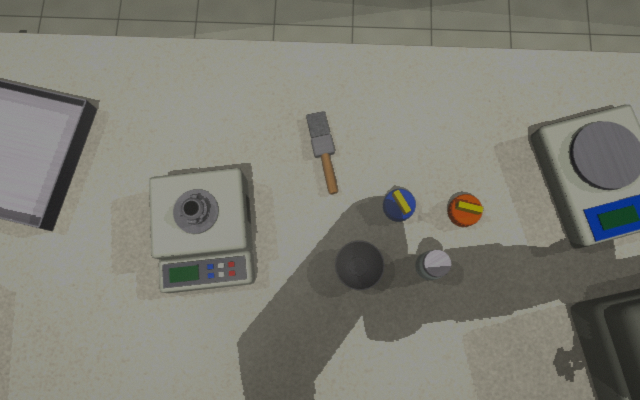

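Scene: the blue lid is at about (249,232), the orange look-alike at (192,232), and the collar at (421,190). Top: the blue lid is at (400,204), orange at (466,210), and the collar at (195,210). The brush, bowl and jar surround the blue lid. Next I'll measure positions.

```bash
cat > h.py <<'E'
import numpy as np, cv2
from workcell import get_state, vision, workorder, silhouettes, tip_of
def cam(n): return vision.read_camera(n)
def ray(p,uv):
    uv=np.atleast_2d(np.asarray(uv,float)); K=p["mtx"]; 
    d=np.c_[(uv[:,0]-K[0,2])/K[0,0],-(uv[:,1]-K[1,2])/K[1,1],-np.ones(len(uv))]
    return p["T"][:3,3], d@p["T"][:3,:3].T
def at_z(p,uv,z):
    o,d=ray(p,uv); return o+d*((z-o[2])/d[:,2])[:,None]
def cloud(p,mask):
    v,u=np.nonzero(mask&(p["depth"]>0)); o,d=ray(p,np.c_[u,v]); return o+d*p["depth"][v,u][:,None]
def proj(p,X):
    X=np.atleast_2d(X); c=(X-p["T"][:3,3])@p["T"][:3,:3]; K=p["mtx"]
    return np.c_[K[0,0]*c[:,0]/-c[:,2]+K[0,2],K[1,1]*-c[:,1]/-c[:,2]+K[1,2]]
def color(p):
    h=cv2.cvtColor(p["pixels"],cv2.COLOR_RGB2HSV); return h[...,0].astype(int),h[...,1].astype(int),h[...,2].astype(int)
def save(p,name,box=None,s=1):
    im=cv2.cvtColor(p["pixels"],cv2.COLOR_RGB2BGR)
    if box: im=im[box[1]:box[3],box[0]:box[2]]
    cv2.imwrite("pics/"+name+".png",cv2.resize(im,None,fx=s,fy=s,interpolation=cv2.INTER_CUBIC))
E
python3 - <<'E'
from h import *
np.set_printoptions(precision=4,suppress=True)
for n,bl,bc in (("top",(380,180,420,225),(160,180,240,240)),("scene",(225,205,275,255),(390,165,460,220))):
    p=cam(n); H,S,V=color(p)
    save(p,n+"_lid",bl,10); save(p,n+"_col",bc,9)
    box=np.zeros(H.shape,bool); box[bl[1]:bl[3],bl[0]:bl[2]]=1
    ye=box&(H>20)&(H<35)&(S>120); blue=box&(H>105)&(H<130)&(S>120)
    for nm,m in (("yellow",ye),("blue",blue)):
        c=cloud(p,m); print(n,nm,m.sum(),"mean",c.mean(0),"zpct",np.percentile(c[:,2],[2,25,50,75,98]))
        if nm=="blue":
            t=c[abs(c[:,2]-.030)<.004]; print(" top ring bbox centre",(t.min(0)+t.max(0))/2,t.max(0)-t.min(0),cv2.minEnclosingCircle(t[:,:2].astype(np.float32)))
            print(" all", (c.min(0)+c.max(0))/2,c.max(0)-c.min(0))
        else:
            t=c[c[:,2]>.047]; print(" bar top",len(t),t.mean(0)); r=cv2.minAreaRect((t[:,:2]*1000).astype(np.float32)); print(r)
            w,V2=np.linalg.eigh(np.cov(t[:,:2].T)); print(" yaw",np.degrees(np.arctan2(V2[1,1],V2[0,1])))
    if 1:
        m=np.zeros(H.shape,bool); m[bc[1]:bc[3],bc[0]:bc[2]]=1
        c=cloud(p,m)
        for zlo,zhi in ((.0855,.0945),(.105,.125),(.115,.121)):
            t=c[(c[:,2]>zlo)&(c[:,2]<zhi)]
            if len(t): print(" collar z",zlo,len(t),t.mean(0),(t.min(0)+t.max(0))/2,t.max(0)-t.min(0))
    for l,z in (("collar_top",.118),("collar_base",.09),("lid_grip",.042),("lid_foot",0)):
        for d in tip_of(p,l)[:2]: print(" ",l,at_z(p,d["location"],z)[0],round(d["confidence"],2))
    for l in ("jar_center","bowl","brush","mill"):
        d=silhouettes(p,l)
        if d:
            c=cloud(p,d[0]["mask"]); lo,hi=np.percentile(c,2,axis=0),np.percentile(c,98,axis=0); print(" ",l,lo,hi)
E
```

```text
top yellow 173 mean [ 0.5916 -0.1949  0.0517] zpct [0.0424 0.0509 0.0521 0.0536 0.0553]
 bar top 156 [ 0.592  -0.1952  0.0524]
((592.3790283203125, -195.162353515625), (44.72661209106445, 11.190837860107422), 31.738666534423828)
 yaw -148.695433535495
top blue 230 mean [ 0.5963 -0.2054  0.0284] zpct [0.025  0.0274 0.0284 0.0294 0.0315]
 top ring bbox centre [ 0.5926 -0.196   0.029 ] [0.0561 0.0535 0.0061] ((0.5924890637397766, -0.19613704085350037), 0.028889678418636322)
 all [ 0.5926 -0.196   0.0282] [0.0561 0.0535 0.0077]
 collar z 0.0855 1719 [0.5534 0.1698 0.0876] [0.5568 0.1707 0.09  ] [0.1115 0.1499 0.0089]
 collar z 0.105 571 [0.5517 0.1747 0.1134] [0.5529 0.1762 0.1129] [0.049  0.0483 0.0157]
 collar z 0.115 270 [0.5529 0.176  0.1169] [0.5533 0.1759 0.1179] [0.034  0.0344 0.0058]
  collar_top [0.5491 0.1728 0.118 ] 0.89
  collar_top [0.511 0.146 0.118] 0.34
  collar_base [0.5554 0.1742 0.09  ] 0.64
  lid_grip [ 0.5921 -0.1932  0.042 ] 0.8
  lid_grip [ 0.5864 -0.3262  0.042 ] 0.67
  lid_foot [ 0.5901 -0.3187  0.    ] 0.88
  lid_foot [ 0.5928 -0.1945  0.    ] 0.84
  jar_center 
[... 726 characters left out ...]
9  0.016 ] [0.0557 0.0573 0.0307]
 collar z 0.0855 980 [0.5613 0.1777 0.0874] [0.5473 0.1802 0.09  ] [0.1445 0.1515 0.009 ]
 collar z 0.105 308 [0.557 0.174 0.113] [0.5557 0.1755 0.1121] [0.0434 0.0468 0.0139]
 collar z 0.115 138 [0.5527 0.1757 0.1167] [0.5532 0.1767 0.117 ] [0.0327 0.033  0.0041]
  collar_base [0.559 0.174 0.09 ] 0.78
  lid_grip [ 0.5819 -0.3315  0.042 ] 0.72
  lid_foot [ 0.5852 -0.3203  0.    ] 0.83
  lid_foot [ 0.5924 -0.1958  0.    ] 0.79
  jar_center [ 0.4289 -0.2898 -0.0026] [ 0.5038 -0.2282  0.0751]
  bowl [ 0.4111 -0.1605 -0.0023] [ 0.5142 -0.0773  0.0414]
  brush [ 0.6213 -0.0713  0.0059] [ 0.7771 -0.0129  0.0204]
  mill [0.4334 0.0832 0.0127] [0.6353 0.2593 0.0892]
```

View pics/top_col.png

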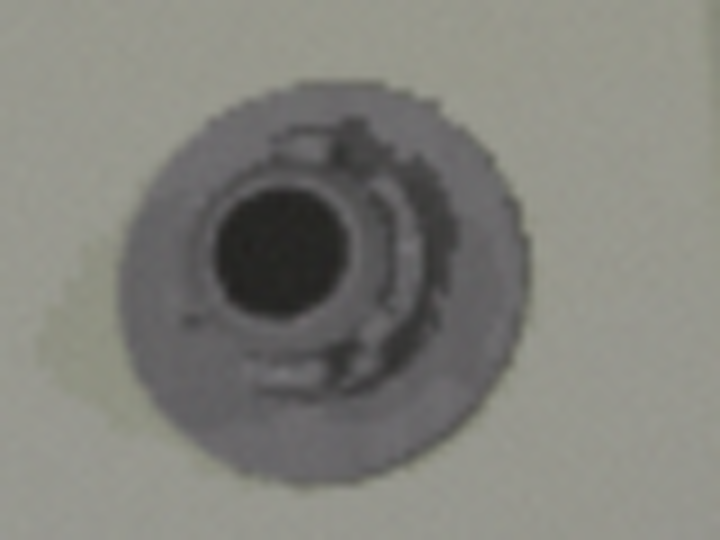

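View pics/top_lid.png

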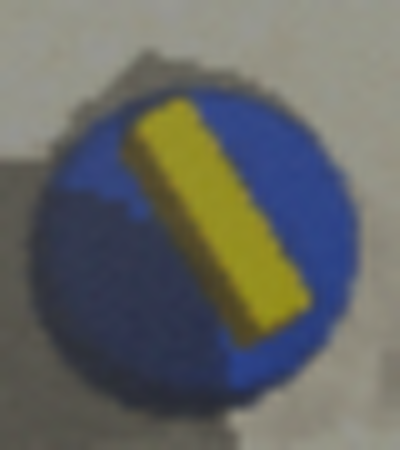

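View pics/scene_col.png

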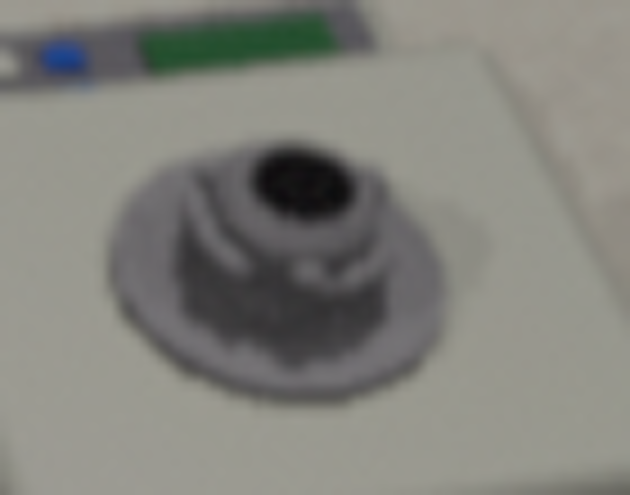

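Run:
```python
from h import *
np.set_printoptions(precision=4,suppress=True)
C=np.array([.553,.176])
P=[cam("top") for _ in range(3)]+[cam("scene")]*1
for p in P[:1]+P[3:]:
    m=np.zeros(p["depth"].shape,bool); uv=proj(p,[C[0],C[1],.105])[0].astype(int); m[uv[1]-35:uv[1]+35,uv[0]-35:uv[0]+35]=1
    c=cloud(p,m); d=c[:,:2]-C; r=np.hypot(*d.T); th=np.degrees(np.arctan2(d[:,1],d[:,0]))%360
    sel=(r>.0205)&(r<.025)
    out=[]
    for a in range(0,360,8):
        s=sel&(abs((th-a+180)%360-180)<5); out.append((a,int(s.sum()),[round(x*1000,1) for x in np.percentile(c[s,2],[20,50,90])] if s.any() else None))
    for o in out: print(*o)
    print()
# brightness unwrapped
p=P[0]; rows=[]
g=cv2.cvtColor(np.mean([q["pixels"] for q in P[:3]],0).astype(np.uint8),cv2.COLOR_RGB2GRAY)
th=np.radians(np.arange(0,360,1.0)); R=np.arange(.012,.034,.0004)
X=np.array([[ [C[0]+r*np.cos(t),C[1]+r*np.sin(t),.108] for t in th] for r in R]).reshape(-1,3)
uv=proj(p,X).astype(np.float32).reshape(len(R),len(th),2)
im=cv2.remap(g,uv[...,0],uv[...,1],cv2.INTER_CUBIC)
im=cv2.resize(cv2.normalize(im,None,0,255,cv2.NORM_MINMAX),(720,330))
cv2.imwrite("pics/polar.png",im)
```

```text
0 4 [np.float64(110.3), np.float64(110.8), np.float64(111.2)]
8 2 [np.float64(107.9), np.float64(108.4), np.float64(109.1)]
16 4 [np.float64(105.5), np.float64(106.2), np.float64(106.7)]
24 6 [np.float64(106.8), np.float64(107.2), np.float64(108.8)]
32 4 [np.float64(106.8), np.float64(107.8), np.float64(108.6)]
40 3 [np.float64(106.3), np.float64(106.9), np.float64(107.5)]
48 3 [np.float64(105.5), np.float64(106.0), np.float64(107.3)]
56 2 [np.float64(105.9), np.float64(106.2), np.float64(106.6)]
64 3 [np.float64(105.8), np.float64(106.0), np.float64(107.3)]
72 3 [np.float64(106.8), np.float64(107.2), np.float64(107.9)]
80 4 [np.float64(102.8), np.float64(106.7), np.float64(108.0)]
88 2 [np.float64(97.3), np.float64(97.6), np.float64(98.0)]
96 1 [np.float64(99.2), np.float64(99.2), np.float64(99.2)]
104 2 [np.float64(109.5), np.float64(110.6), np.float64(112.1)]
112 5 [np.float64(110.4), np.float64(110.5), np.float64(111.9)]
120 9 [np.float64(106.6), np.float64(110.3), np.float64(111.7)]
128 7 [np.float64(105.5), np.float64(106.4), np.float64(110.7)]
136 4 [np.float64(105.9), np.floa
[... 3185 characters left out ...]
at64(107.8)]
272 8 [np.float64(92.8), np.float64(98.5), np.float64(105.8)]
280 8 [np.float64(92.5), np.float64(101.4), np.float64(107.1)]
288 12 [np.float64(89.1), np.float64(96.3), np.float64(104.5)]
296 10 [np.float64(89.0), np.float64(96.8), np.float64(106.7)]
304 11 [np.float64(89.4), np.float64(96.8), np.float64(106.4)]
312 9 [np.float64(93.9), np.float64(103.2), np.float64(106.4)]
320 9 [np.float64(88.1), np.float64(92.0), np.float64(105.0)]
328 9 [np.float64(89.3), np.float64(92.0), np.float64(97.9)]
336 9 [np.float64(90.4), np.float64(93.9), np.float64(98.4)]
344 12 [np.float64(91.6), np.float64(98.3), np.float64(109.3)]
352 16 [np.float64(93.8), np.float64(100.3), np.float64(109.2)]
```

View pics/polar.png

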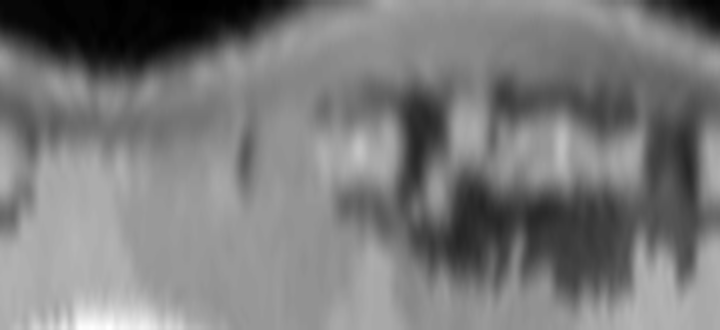

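The depth ring makes the thread phase readable: the blocks (z≈111) centre near 354°, 113° and 235°, and the gap floors (z≈98) near 333°, 93° and 213°. The lid bar lies at 31.2° modulo 180°, so the lug phase is ambiguous by 60° and still has to be felt. I'll check for tall obstacles on the transit path and compute the first move.

```bash
cat >> h.py <<'E'
from scipy.spatial.transform import Rotation as Rn
def tool():
    s=get_state(); w,x,y,z=s["orientation"]; return s,Rn.from_quat([x,y,z,w])
def need(x,y,z,psi):
    """delta in tool axes (cm) and rz (deg) to a tool-down pose with tool x at yaw psi"""
    s,R=tool(); d=R.inv().apply(np.array([x,y,z])-s["tcp_pos"])*100
    c,sn=np.cos(np.radians(psi)),np.sin(np.radians(psi))
    T=Rn.from_matrix(np.array([[c,sn,0],[sn,-c,0],[0,0,-1]]))
    print("t",round(s["clock"],2),"tcp",s["tcp_pos"].round(4),"yaw",round(np.degrees(np.arctan2(*R.as_matrix()[[1,0],0])),2),
     "shift cm",d.round(2),"rotvec deg",np.degrees((R.inv()*T).as_rotvec()).round(2),"after-rot-shift",(T.inv().apply(np.array([x,y,z])-s["tcp_pos"])*100).round(2),"F",s["wrist_force"].round(1),"M",s["ft_torque"].round(2),"gap",round(s["finger_gap"],4),"q",np.degrees(s["joint_pos"]).round(1))
E
python3 - <<'E'
from h import *
for n in ("top","scene"):
    p=cam(n); c=cloud(p,p["depth"]>0)
    t=c[(c[:,2]>.13)&(c[:,0]>.15)&(c[:,0]<1)&(abs(c[:,1])<.7)]
    if len(t):
        H,xe,ye=np.histogram2d(t[:,0],t[:,1],bins=[np.arange(.15,1.01,.1),np.arange(-.7,.71,.1)]); 
        for i,j in zip(*np.nonzero(H>3)):
            s=(t[:,0]>=xe[i])&(t[:,0]<xe[i+1])&(t[:,1]>=ye[j])&(t[:,1]<ye[j+1]); print(n,xe[i].round(2),ye[j].round(2),int(H[i,j]),t[s,2].max().round(3))
need(.593,-.195,.22,211.2)
E
```

```text
top 0.25 -0.6 459 0.166
top 0.35 -0.6 1149 0.171
scene 0.15 -0.7 153 0.347
scene 0.15 -0.6 1407 0.361
scene 0.15 -0.5 408 0.344
scene 0.15 -0.1 276 0.368
scene 0.15 -0.0 2725 0.371
scene 0.15 0.1 98 0.287
scene 0.25 -0.7 864 0.177
scene 0.25 -0.6 803 0.177
scene 0.25 -0.1 1112 0.375
scene 0.25 -0.0 443 0.371
scene 0.35 -0.7 1917 0.177
scene 0.35 -0.6 1543 0.176
scene 0.45 -0.7 263 0.167
t 2.1 tcp [ 0.1954 -0.5408  0.2313] yaw 19.87 shift cm [ 49.14 -19.01   1.13] rotvec deg [ 0.0000e+00 -1.0000e-02  1.6867e+02] after-rot-shift [-51.92   8.98   1.13] F [-0.1 -0.8  0.1] M [ 0.06 -0.04 -0.05] gap 0.0854 q [-78.1  17.9   2.6  74.7   0.   82. ]
```

```bash
python3 -m inch '[[4.4,-1.7,0,0,0,0,8],[4.4,-1.7,0,0,0,0,8],[4.4,-1.7,0,0,0,0,6],[4.4,-1.7,0,0,0,0,5],[4.4,-1.7,0,0,0,0,5]]' 60; python3 -m inch '[[4.4,-1.7,0,0,0,0,5],[4.4,-1.7,0,0,0,0,5],[4.4,-1.7,0,0,0,0,5],[4.4,-1.7,0,0,0,0,5],[4.4,-1.7,0,0,0,0,5]]'
python3 - <<'E'
from h import *
need(.593,-.195,.22,211.2)
E
```

```text
clock: 2.6
tcp_pos: [0.3746, -0.3848, 0.2315]
orientation: [0.0, 0.985, 0.172, 0.0]
wrist_force: [1.1, -0.5, -0.7]
finger_gap: 0.0501
clock: 3.1
tcp_pos: [0.5528, -0.2299, 0.2315]
orientation: [0.0, 0.985, 0.173, 0.0]
wrist_force: [0.2, -1.0, -0.0]
finger_gap: 0.0499
t 3.1 tcp [ 0.5528 -0.2299  0.2315] yaw 19.87 shift cm [ 4.97 -1.91  1.15] rotvec deg [-1.0000e-02 -5.0000e-02  1.6867e+02] after-rot-shift [-5.25  0.9   1.15] F [ 0.2 -1.  -0. ] M [-0.05  0.01  0.02] gap 0.0499 q [-30.3  20.6   6.4  75.8  -0.  129.9]
```

```bash
python3 -m inch '[[4.6,-1.8,0,0,0,0,5],[0,0,0,0,0,-8.5,5],[0,0,0,0,0,-8.5,5],[0,0,0,0,0,-8.5,5],[0,0,0,0,0,-8.5,5]]'; python3 -m inch '[[0,0,0,0,0,-8.5,5],[0,0,0,0,0,-8.5,5],[0,0,0,0,0,-8.5,5],[0,0,0,0,0,-8.5,5],[0,0,0,0,0,-8.5,5]]';python3 -m inch '[[0,0,0,0,0,-8.5,5],[0,0,0,0,0,-8.5,5],[0,0,0,0,0,-8.5,5],[0,0,0,0,0,-8.5,5],[0,0,0,0,0,-8.5,5]]';python3 -m inch '[[0,0,0,0,0,-8.5,5],[0,0,0,0,0,-8.5,5],[0,0,0,0,0,-8.5,5],[0,0,0,0,0,-8.5,5],[0,0,0,0,0,-8.5,5]]'
python3 - <<'E'
from h import *
need(.593,-.195,.10,211.2)
E
```

```text
clock: 3.6
tcp_pos: [0.5888, -0.1985, 0.2311]
orientation: [-0.0, 0.89, 0.456, -0.0]
wrist_force: [-0.4, 0.1, 0.6]
finger_gap: 0.0501
clock: 4.1
tcp_pos: [0.5886, -0.1988, 0.2312]
orientation: [-0.0, 0.664, 0.747, -0.0]
wrist_force: [0.5, 0.5, -0.1]
finger_gap: 0.0498
clock: 4.6
tcp_pos: [0.5886, -0.1988, 0.2312]
orientation: [-0.0, 0.348, 0.937, -0.0]
wrist_force: [-0.3, 0.2, -0.2]
finger_gap: 0.0497
clock: 5.1
tcp_pos: [0.5886, -0.1988, 0.2313]
orientation: [-0.0, -0.015, 1.0, -0.0]
wrist_force: [-0.1, -0.8, 0.1]
finger_gap: 0.0499
t 5.1 tcp [ 0.5886 -0.1988  0.2313] yaw -178.28 shift cm [-0.45  0.37 13.13] rotvec deg [ -0.    -0.   -29.48] after-rot-shift [-0.57  0.1  13.13] F [-0.1 -0.8  0.1] M [ 0.03 -0.01  0.03] gap 0.0499 q [-26.1  23.2  10.3  77.   -0.  -27.8]
```

```bash
python3 -m inch '[[-0.45,0.37,3,0,0,-8,5],[0,0,3,0,0,-8,5],[0,0,3,0,0,-8,5],[0,0,3,0,0,-5.5,5],[0,0,1,0,0,0,5]]'
python3 - <<'E'
from h import *
need(.593,-.195,.034,211.2)
p=cam("top"); save(p,"top1",(300,120,500,280),4); print(p["depth"].shape)
p=cam("scene"); save(p,"scene1",(160,120,360,280),4)
E
```

```text
clock: 5.6
tcp_pos: [0.591, -0.194, 0.0978]
orientation: [-0.002, -0.266, 0.964, 0.002]
wrist_force: [-0.6, -0.2, 1.1]
finger_gap: 0.05
t 5.6 tcp [ 0.591  -0.194   0.0978] yaw -149.12 shift cm [-0.14 -0.22  6.38] rotvec deg [ 0.26 -0.18 -0.32] after-rot-shift [-0.12 -0.19  6.38] F [-0.6 -0.2  1.1] M [-0.01  0.09 -0.05] gap 0.05 q [-25.6  27.1  -2.8  60.4  -0.  -56.4]
(400, 640)
```

View pics/scene1.png

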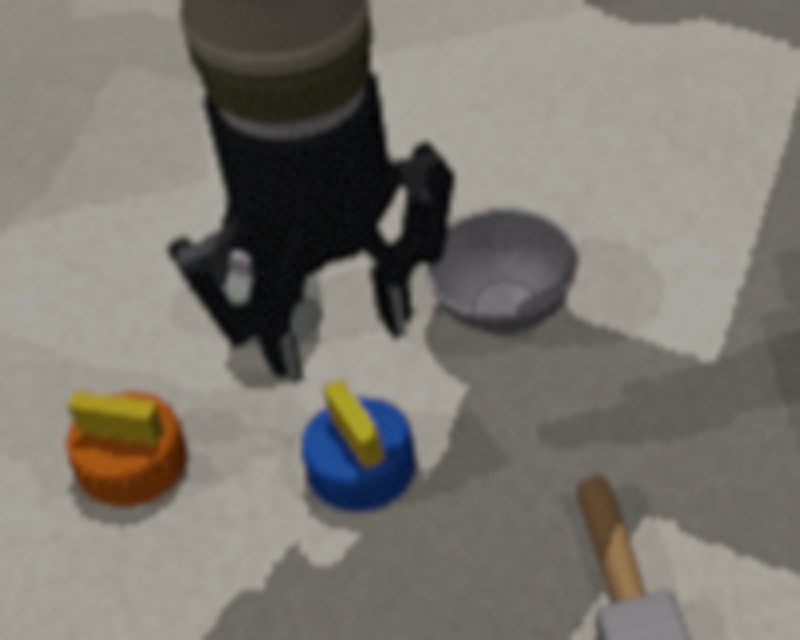

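View pics/top1.png

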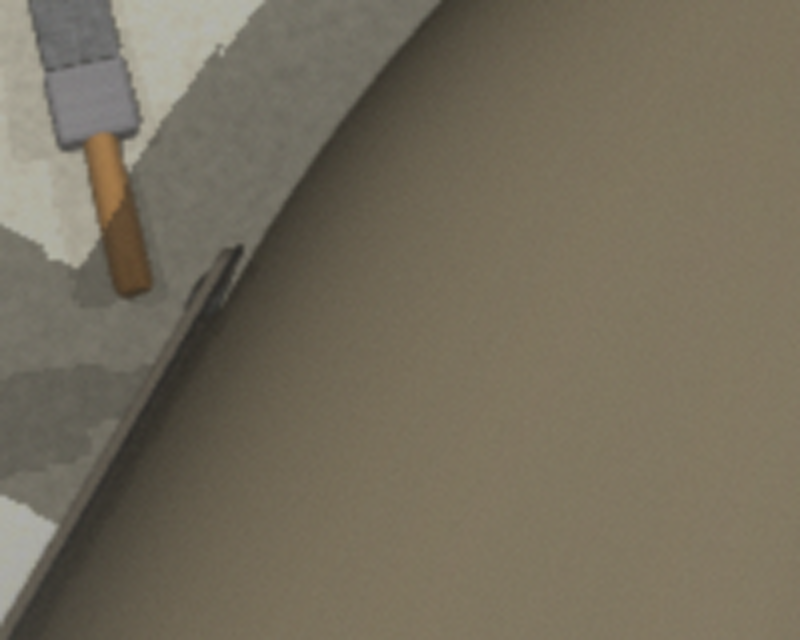

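Scene view: the open fingers straddle the blue lid's bar (blue lid at crop (358,450)), with the orange lid at the left, and clear of the bowl at the right. The top view is blocked by the arm. I'll descend and pinch.

```bash
python3 -m inch '[[-0.14,-0.22,2,0.2,-0.2,-0.3,5],[0,0,2,0,0,0,5],[0,0,1.4,0,0,0,5],[0,0,0.8,0,0,0,5],[0,0,0,0,0,0,5]]'
python3 - <<'E'
from h import *
need(.593,-.195,.034,211.2)
E
```

```text
clock: 6.2
tcp_pos: [0.5953, -0.1962, 0.0389]
orientation: [0.002, -0.268, 0.963, -0.001]
wrist_force: [-0.6, 0.9, 0.2]
finger_gap: 0.0503
t 6.2 tcp [ 0.5953 -0.1962  0.0389] yaw -148.87 shift cm [0.14 0.22 0.49] rotvec deg [-0.16  0.17 -0.07] after-rot-shift [0.14 0.22 0.49] F [-0.6  0.9  0.2] M [0.02 0.08 0.07] gap 0.0503 q [-25.6  30.   -7.   52.7   0.1 -56.7]
```

```bash
python3 -m inch '[[0.14,0.22,0.3,-0.1,0.1,0,5],[0,0,0,0,0,0,5],[0,0,0,0,0,0,3],[0,0,0,0,0,0,2],[0,0,0,0,0,0,1]]' 60;  python3 - <<'E'
from h import *
need(.593,-.195,.034,211.2)
E
```

```text
clock: 6.7
tcp_pos: [0.5934, -0.1951, 0.0367]
orientation: [0.001, -0.269, 0.963, -0.001]
wrist_force: [-0.8, 0.5, 2.2]
finger_gap: 0.0106
t 6.7 tcp [ 0.5934 -0.1951  0.0367] yaw -148.83 shift cm [0.03 0.03 0.27] rotvec deg [-0.12  0.13 -0.03] after-rot-shift [0.03 0.03 0.27] F [-0.8  0.5  2.2] M [ 0.11  0.07 -0.06] gap 0.0106 q [-25.6  30.   -7.4  52.4   0.  -56.7]
```

```bash
python3 -m inch '[[0,0,0,0,0,0,0.5],[0,0,0,0,0,0,0.5],[0,0,0,0,0,0,0.5]]' 80; python3 -m inch '[[0,0,-1,0,0,0,0.5],[0,0,-2,0,0,0,0.5],[0,0,-3,0,0,0,0.5],[0,0,-3,0,0,0,0.5],[0,0,0,0,0,0,0.5]]';  python3 - <<'E'
from h import *
need(.553,.176,.2,213)
p=cam("scene"); save(p,"scene2",(160,80,360,240),4)
E
```

```text
clock: 7.0
tcp_pos: [0.5935, -0.1951, 0.0368]
orientation: [0.001, -0.269, 0.963, -0.001]
wrist_force: [0.1, 0.6, 4.8]
finger_gap: 0.0103
clock: 7.5
tcp_pos: [0.5955, -0.1963, 0.1311]
orientation: [0.004, -0.269, 0.963, -0.003]
wrist_force: [0.2, -0.2, -1.6]
finger_gap: 0.0101
t 7.5 tcp [ 0.5955 -0.1963  0.1311] yaw -148.83 shift cm [-15.67  34.    -7.08] rotvec deg [-0.48  0.32 -1.83] after-rot-shift [-16.71  33.54  -6.89] F [ 0.2 -0.2 -1.6] M [-0.01 -0.08  0.02] gap 0.0101 q [-25.6  25.7  -0.2  63.5   0.  -56.7]
```

View pics/scene2.png

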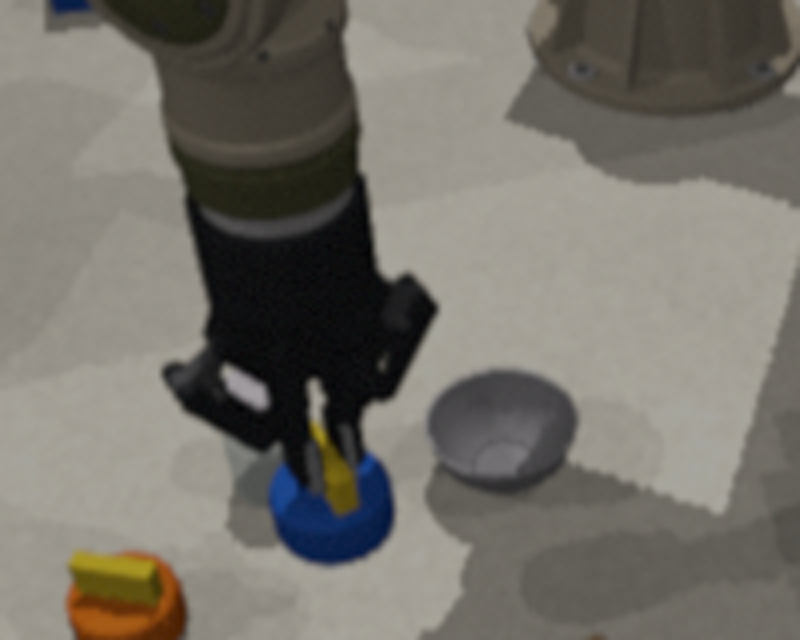

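The lid is held at crop (332,505), hanging upright. Next I'll carry it over the collar.

```bash
python3 -m inch '[[-1.9,4.1,-1.7,0,0,0,0.5],[-1.9,4.1,-1.7,0,0,0,0.5],[-1.9,4.1,-1.7,0,0,0,0.5],[-1.9,4.1,-1.7,0,0,0,0.5],[-1.9,4.1,0,0,0,0,0.5]]'; python3 -m inch '[[-1.9,4.1,0,0,0,0,0.5],[-1.9,4.1,0,0,0,0,0.5],[-1.9,4.1,0,0,0,-1.8,0.5],[0,0,0,0,0,0,0.5],[0,0,0,0,0,0,0.5]]';  python3 - <<'E'
from h import *
need(.553,.176,.18,213)
p=cam("scene"); save(p,"scene3",(360,80,520,240),5)
H,S,V=color(p); box=np.zeros(H.shape,bool); box[60:260,330:520]=1
blue=box&(H>105)&(H<130)&(S>120)
c=cloud(p,blue); s,R=tool()
b=c[c[:,2]<s["tcp_pos"][2]+.01]
zt=s["tcp_pos"][2]-.0368
print("zrange",np.percentile(b[:,2],[1,50,99]),"expected foot",zt)
# fit circle r=31mm to the wall points
w=b[(b[:,2]>zt+.003)&(b[:,2]<zt+.026)]
from scipy.optimize import least_squares
f=least_squares(lambda q:np.hypot(w[:,0]-q[0],w[:,1]-q[1])-.031,[.553,.176],loss="soft_l1",f_scale=.001); print("lid centre",f.x,"tcp",s["tcp_pos"],len(w))
E
```

```text
clock: 8.05
tcp_pos: [0.5682, 0.031, 0.195]
orientation: [0.002, -0.268, 0.963, -0.001]
wrist_force: [1.0, 0.0, -2.3]
finger_gap: 0.0096
clock: 8.55
tcp_pos: [0.5519, 0.1653, 0.1923]
orientation: [-0.0, -0.285, 0.959, -0.001]
wrist_force: [0.6, -0.8, -2.0]
finger_gap: 0.01
t 8.55 tcp [0.5519 0.1653 0.1923] yaw -146.88 shift cm [-0.67  0.84  1.23] rotvec deg [-0.07 -0.07  0.12] after-rot-shift [-0.67  0.84  1.23] F [ 0.6 -0.8 -2. ] M [-0.02  0.    0.05] gap 0.01 q [  8.7  18.9  -1.6  69.6  -0.1 -24.4]
zrange [0.0531874  0.17845655 0.18623546] expected foot 0.15571301368268603
lid centre [0.54889843 0.16448208] tcp [0.5523378  0.16427017 0.19251301] 259
```

View pics/scene3.png

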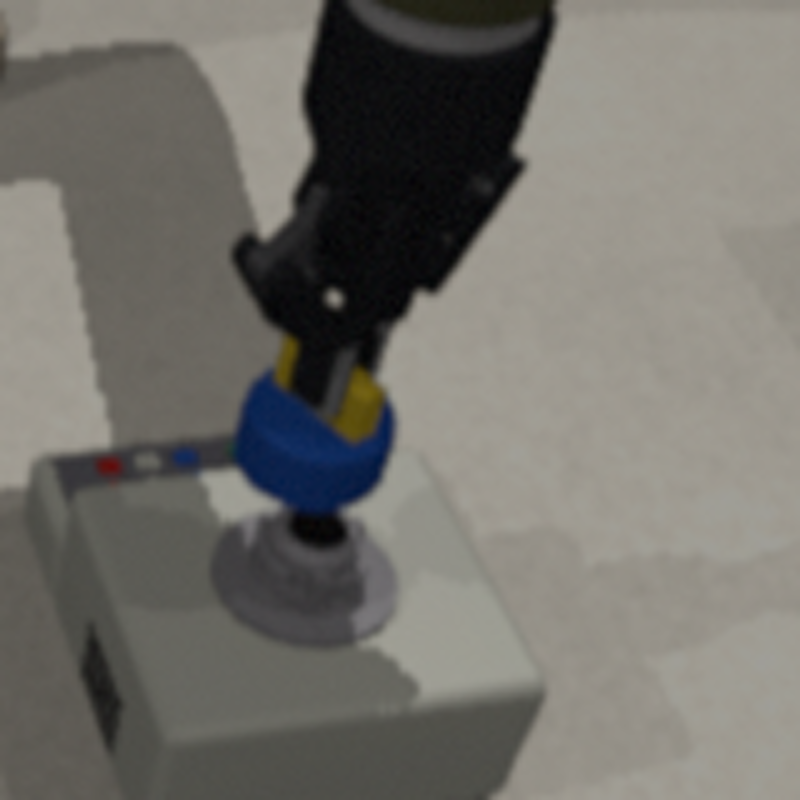

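```bash
cat >> h.py <<'E'
def circ(c,r,z,n=72):
    t=np.linspace(0,2*np.pi,n); return np.c_[c[0]+r*np.cos(t),c[1]+r*np.sin(t),np.full(n,z)]
def overlay(p,curves,name,box,s):
    im=cv2.cvtColor(p["pixels"],cv2.COLOR_RGB2BGR)[box[1]:box[3],box[0]:box[2]]
    im=cv2.resize(im,None,fx=s,fy=s,interpolation=cv2.INTER_CUBIC)
    for X,col in curves:
        uv=(proj(p,X)-[box[0],box[1]]+.5)*s
        cv2.polylines(im,[uv.round().astype(np.int32)],False,col,1)
    cv2.imwrite("pics/"+name+".png",im)
E
python3 - <<'E'
from h import *
s,R=tool(); t=s["tcp_pos"]; print(t)
f=t[2]-.0368
p=cam("scene")
overlay(p,[(circ(t,.031,f),(0,255,0)),(circ(t,.031,f+.03),(0,255,255)),(circ((.553,.176),.0195,.114),(0,0,255)),(circ((.553,.176),.0155,.118),(0,0,255)),(circ((.553,.176),.0245,.108),(255,0,255))],"ov1",(390,120,470,220),8)
E
```

```text
[0.5523378  0.16427017 0.19251301]
```

View pics/ov1.png

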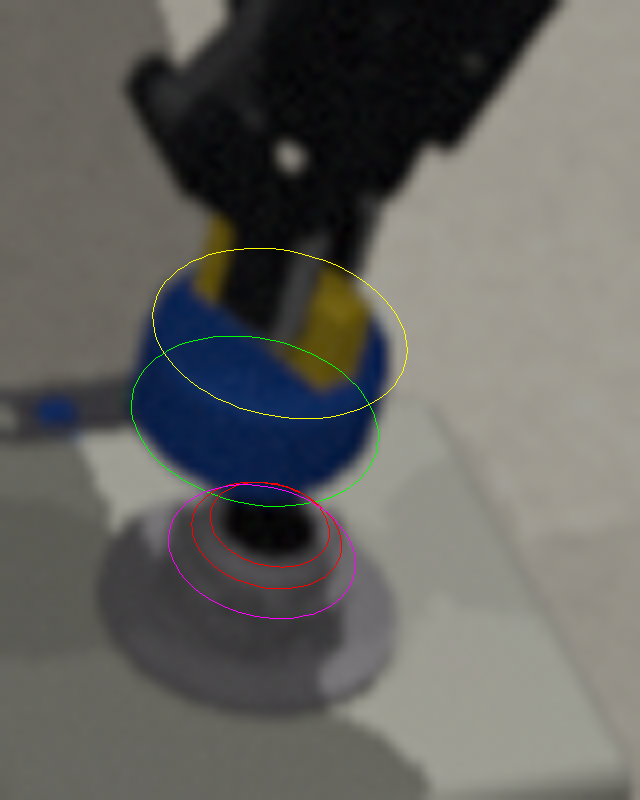

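```bash
cat > fit.py <<'E'
from h import *
from scipy.optimize import least_squares
def lidfit(p,c0,z0,box,upright=False,fixz=False,clip=3.0):
    H,S,V=color(p); m=np.zeros(H.shape,np.uint8); m[box[1]:box[3],box[0]:box[2]]=1
    m&=((H>105)&(H<130)&(S>110)).astype(np.uint8)
    n,l,st,_=cv2.connectedComponentsWithStats(m); k=1+np.argmax(st[1:,4]); m=(l==k).astype(np.uint8)
    big=cv2.resize(m*255,None,fx=4,fy=4,interpolation=cv2.INTER_LINEAR)
    cs,_=cv2.findContours((big>127).astype(np.uint8),cv2.RETR_EXTERNAL,cv2.CHAIN_APPROX_NONE); ct=max(cs,key=len)[:,0].astype(float)
    ct=(ct+.5)/4-.5
    def hull(q):
        R=Rn.from_rotvec([q[3],q[4],0]); L=np.vstack([circ((0,0),.031,0),circ((0,0),.031,.03)])
        return cv2.convexHull(proj(p,R.apply(L)+q[:3]).astype(np.float32))
    def full(v):
        q=np.array([c0[0],c0[1],z0,0,0],float); q[:2]=v[:2]; i=2
        if not fixz: q[2]=v[i]; i+=1
        if not upright: q[3:]=v[i:i+2]
        return q
    def res(v):
        h=hull(full(v)); d=np.array([cv2.pointPolygonTest(h,(float(a),float(b)),True) for a,b in ct]); return d
    v0=list(c0[:2])+([] if fixz else [z0])+([] if upright else [0,0])
    # keep contour points near the outer hull of the blob itself
    hb=cv2.convexHull(ct.astype(np.float32)); 
    keep=np.array([cv2.pointPolygonTest(hb,(float(a),float(b)),True)<.6 for a,b in ct])
    ct=ct[keep]
    f=least_squares(res,v0,loss="soft_l1",f_scale=.3,diff_step=1e-3,x_scale=[.001]*len(v0))
    return full(f.x),np.sqrt(np.mean(np.minimum(abs(f.fun),3)**2)),len(ct)
E
python3 - <<'E'
from fit import *
np.set_printoptions(precision=4,suppress=True)
s,R=tool(); t=s["tcp_pos"]; print(t)
for n,b0 in (("scene",(225,205,275,255)),("top",(380,180,420,225))):
    q=dict(cam(n)); q["pixels"]=cv2.cvtColor(cv2.imread(f"pics/{n}0.png"),cv2.COLOR_BGR2RGB)
    print(n,"rest",*lidfit(q,(.593,-.195),0,b0,True,True)); print(n,"rest free",*lidfit(q,(.593,-.195),0,b0))
p=cam("scene")
print("now upright",*lidfit(p,t,t[2]-.0368,(390,120,470,220),True)); print("now",*lidfit(p,t,t[2]-.0368,(390,120,470,220)))
print("now fixz",*lidfit(p,t,t[2]-.0368,(390,120,470,220),False,True))
E
```

```text
[0.5527 0.1636 0.1928]
scene rest [ 0.5888 -0.1955  0.      0.      0.    ] 1.547084814457533 297
scene rest free [ 0.544  -0.2063 -0.0673  0.0397 -0.1439] 0.28623313536817935 297
top rest [ 0.5918 -0.1921  0.      0.      0.    ] 1.2791361508531554 205
top rest free [ 0.6352 -0.2343 -0.1962 -0.215   0.089 ] 0.4948628165104833 205
now upright [0.4985 0.183  0.1028 0.     0.    ] 0.6977137736108591 241
now [ 0.4962  0.1818  0.102  -0.1169  0.0492] 0.6066669003745659 241
now fixz [0.5392 0.1672 0.156  0.3154 0.735 ] 0.8206980475758114 241
```

Run:
```python
from fit import *
np.set_printoptions(precision=4,suppress=True)
s,R=tool(); t=s["tcp_pos"]; print(t,s["clock"],R.as_matrix()[:,2])
p=cam("scene")
H,S,V=color(p); box=np.zeros(H.shape,bool); box[120:220,390:470]=1
blue=box&(H>105)&(H<130)&(S>110); blue=cv2.erode(blue.astype(np.uint8),np.ones((2,2)))>0
c=cloud(p,blue)
w=c[np.linalg.norm(c-t+[0,0,.02],axis=1)<.05]
def f(q):
    R=Rn.from_rotvec([q[3],q[4],0]); L=R.inv().apply(w-q[:3]); 
    dw=np.hypot(L[:,0],L[:,1])-q[5]; dt=L[:,2]-.030
    return np.where(abs(dw)<abs(dt),dw,dt)
for x0 in (0,.05,-.05):
  r=least_squares(f,[t[0],t[1],t[2]-.0368,x0,-x0,.031],loss="soft_l1",f_scale=.001); print(len(w),r.x,"rms",np.sqrt(np.mean(np.minimum(abs(r.fun),.003)**2)))
overlay(p,[],"z1",(395,130,465,210),8)
```

```text
[0.5533 0.1629 0.1935] 8.8 [ 0.0017 -0.001  -1.    ]
437 [ 0.5515  0.1616  0.1551 -0.0117 -0.0015  0.0299] rms 0.0009979704905640357
437 [ 0.5515  0.1616  0.1551 -0.0117 -0.0015  0.0299] rms 0.0009979705331828667
437 [ 0.5515  0.1616  0.1551 -0.0122 -0.0017  0.0299] rms 0.0009982068685882768
```

View pics/z1.png

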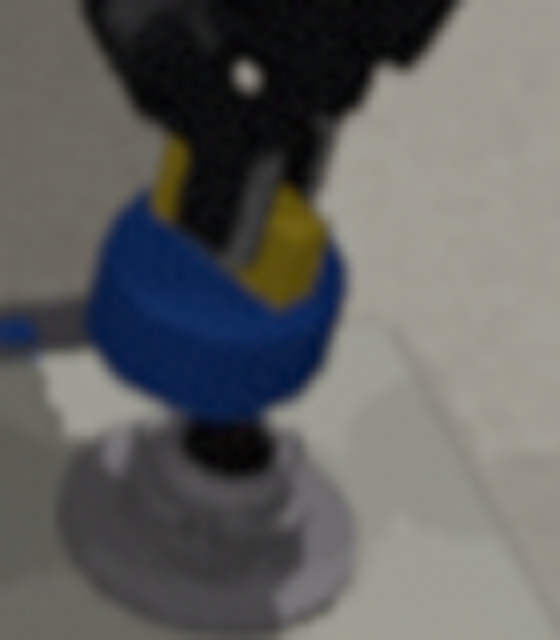

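```bash
python3 -c "
from h import *
need(.5537,.1765,.165,213)"
```

```text
t 8.85 tcp [0.5534 0.163  0.1937] yaw -147.16 shift cm [-0.76  1.12  2.87] rotvec deg [-0.1   0.07 -0.16] after-rot-shift [-0.76  1.11  2.87] F [ 0.7 -0.6 -2.1] M [-0.02 -0.01  0.05] gap 0.0099 q [  8.5  18.8  -1.5  69.6  -0.1 -24.4]
```

```bash
python3 -m inch '[[-0.4,0.6,1,0,0,-0.2,0.5],[-0.36,0.52,1,0,0,0,0.5],[0,0,0.87,0,0,0,0.5],[0,0,0,0,0,0,0.5],[0,0,0,0,0,0,0.5]]'; python3 -c "
from h import *
need(.5537,.1765,.165,213)
p=cam('top');p=cam('top')
need(.5537,.1765,.165,213)"
```

```text
clock: 9.35
tcp_pos: [0.553, 0.1779, 0.1646]
orientation: [0.0, -0.286, 0.958, -0.001]
wrist_force: [-0.1, 1.1, -1.8]
finger_gap: 0.0099
t 9.35 tcp [0.553  0.1779 0.1646] yaw -146.82 shift cm [ 0.02 -0.15 -0.04] rotvec deg [-0.09  0.03  0.18] after-rot-shift [ 0.02 -0.15 -0.04] F [-0.1  1.1 -1.8] M [-0.02 -0.06  0.07] gap 0.0099 q [  9.9  20.1  -3.8  66.1  -0.1 -23.2]
t 9.45 tcp [0.5537 0.1779 0.1655] yaw -146.83 shift cm [ 0.07 -0.12  0.05] rotvec deg [-0.12  0.11  0.17] after-rot-shift [ 0.07 -0.12  0.05] F [-0.4  0.3 -1.1] M [-0.01 -0.03 -0.  ] gap 0.0097 q [  9.9  20.   -3.7  66.1  -0.1 -23.2]
```

```bash
python3 -m inch '[[0.07,-0.12,0.4,0,0,0,0.5],[0,0,0.4,0,0,0,0.5],[0,0,0,0,0,0,0.5],[0,0,0,0,0,0,0.5],[0,0,0,0,0,0,0.5]]'; python3 -c "
from h import *
need(.5537,.1765,.150,213)
p=cam('scene')
np.set_printoptions(suppress=True)
overlay(p,[],'z2',(385,130,465,230),8)
need(.5537,.1765,.150,213)"
```

```text
clock: 9.95
tcp_pos: [0.5536, 0.1764, 0.1573]
orientation: [0.001, -0.285, 0.958, -0.001]
wrist_force: [1.1, 0.6, -2.1]
finger_gap: 0.0102
t 9.95 tcp [0.5536 0.1764 0.1573] yaw -146.83 shift cm [-0.01  0.    0.73] rotvec deg [-0.11  0.1   0.17] after-rot-shift [-0.01  0.    0.73] F [ 1.1  0.6 -2.1] M [-0.04 -0.06 -0.02] gap 0.0102 q [  9.8  20.3  -4.6  65.   -0.1 -23.4]
t 10.0 tcp [0.5536 0.1764 0.1574] yaw -146.83 shift cm [-0.01  0.    0.74] rotvec deg [-0.11  0.11  0.17] after-rot-shift [-0.01  0.    0.74] F [ 0.1  0.9 -2. ] M [-0.03  0.05  0.01] gap 0.0102 q [  9.8  20.3  -4.6  65.   -0.1 -23.4]
```

View pics/z2.png

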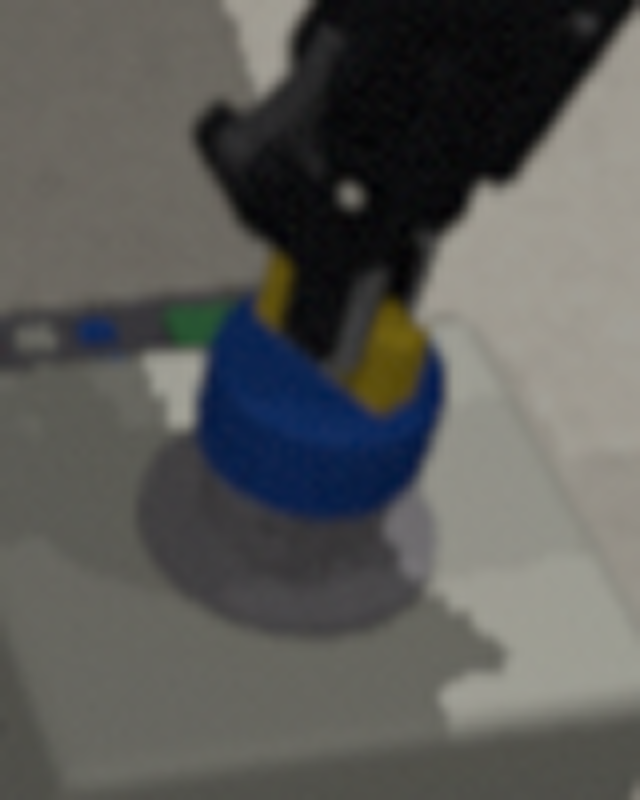

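The lid (rim bottom at crop (315,515)) sits concentric over the collar and flange. I'll lower it gently while watching force.

```bash
python3 -m inch '[[0,0,0.2,0,0,0,0.5],[0,0,0.2,0,0,0,0.5],[0,0,0.2,0,0,0,0.5],[0,0,0,0,0,0,0.5]]'; python3 -m inch '[[0,0,0.2,0,0,0,0.5],[0,0,0.2,0,0,0,0.5],[0,0,0,0,0,0,0.5]]'
```

```text
clock: 10.4
tcp_pos: [0.5533, 0.1764, 0.1507]
orientation: [0.001, -0.285, 0.958, -0.001]
wrist_force: [-0.7, 0.6, -1.8]
finger_gap: 0.0099
clock: 10.7
tcp_pos: [0.5534, 0.1764, 0.1469]
orientation: [0.001, -0.285, 0.958, -0.001]
wrist_force: [-0.4, 0.6, -1.5]
finger_gap: 0.0098
```

```bash
python3 -m inch '[[0,0,0.2,0,0,0,0.5],[0,0,0,0,0,0,0.5]]'; python3 -m inch '[[0,0,0.15,0,0,0,0.5],[0,0,0,0,0,0,0.5]]'
```

```text
clock: 10.9
tcp_pos: [0.5535, 0.1764, 0.145]
orientation: [0.001, -0.285, 0.958, -0.001]
wrist_force: [0.9, 0.1, -2.1]
finger_gap: 0.0102
clock: 11.1
tcp_pos: [0.5535, 0.1764, 0.1435]
orientation: [0.001, -0.285, 0.958, -0.001]
wrist_force: [-0.8, 0.0, -1.9]
finger_gap: 0.0099
```

```bash
python3 -m inch '[[0,0,0.1,0,0,0,0.5],[0,0,0,0,0,0,0.5]]'; python3 -m inch '[[0,0,0.1,0,0,0,0.5],[0,0,0,0,0,0,0.5]]'
```

```text
clock: 11.3
tcp_pos: [0.5535, 0.1764, 0.1426]
orientation: [0.001, -0.285, 0.958, -0.001]
wrist_force: [-0.8, -0.9, -2.5]
finger_gap: 0.0099
clock: 11.5
tcp_pos: [0.5535, 0.1764, 0.1416]
orientation: [0.001, -0.285, 0.958, -0.001]
wrist_force: [-0.3, 0.4, -1.9]
finger_gap: 0.0099
```

No contact below ridge height, so the lugs appear to be entering the gaps directly. Continuing down.

```bash
python3 -m inch '[[0,0,0.15,0,0,0,0.5],[0,0,0.15,0,0,0,0.5],[0,0,0,0,0,0,0.5]]'; python3 -m inch '[[0,0,0.1,0,0,0,0.5],[0,0,0,0,0,0,0.5]]'; python3 -m inch '[[0,0,0.1,0,0,0,0.5],[0,0,0,0,0,0,0.5]]'
```

```text
clock: 11.8
tcp_pos: [0.5534, 0.1764, 0.1384]
orientation: [0.001, -0.285, 0.958, -0.001]
wrist_force: [-0.3, -0.2, -0.9]
finger_gap: 0.01
clock: 12.0
tcp_pos: [0.5535, 0.1764, 0.1376]
orientation: [0.001, -0.285, 0.958, -0.001]
wrist_force: [-0.3, -0.0, -1.7]
finger_gap: 0.0098
clock: 12.2
tcp_pos: [0.5535, 0.1764, 0.1366]
orientation: [0.001, -0.285, 0.958, -0.001]
wrist_force: [-0.2, -0.0, -1.9]
finger_gap: 0.0101
```

```bash
python3 -m inch '[[0,0,0.1,0,0,0,0.5],[0,0,0,0,0,0,0.5]]'; python3 -m inch '[[0,0,0.1,0,0,0,0.5],[0,0,0,0,0,0,0.5]]'
```

```text
clock: 12.4
tcp_pos: [0.5537, 0.1765, 0.1361]
orientation: [0.001, -0.285, 0.958, -0.001]
wrist_force: [0.2, -0.2, 1.0]
finger_gap: 0.01
clock: 12.6
tcp_pos: [0.5538, 0.1765, 0.1358]
orientation: [0.002, -0.285, 0.958, -0.001]
wrist_force: [-2.8, -0.8, 5.6]
finger_gap: 0.0097
```

Contact is at TCP z 0.1361, which is exactly the expected dropped-in height (rim 9.5 mm). Now I'll turn clockwise (+rz) and watch force and moment.

```bash
python3 -m inch '[[0,0,0,0,0,5,0.5],[0,0,0,0,0,5,0.5],[0,0,0,0,0,0,0.5]]'; python3 -c "
from h import *
need(.5537,.1765,.1363,213)"
```

```text
clock: 12.9
tcp_pos: [0.5543, 0.1764, 0.1358]
orientation: [0.002, -0.201, 0.98, -0.001]
wrist_force: [-0.6, -0.9, 5.7]
finger_gap: 0.0103
t 12.9 tcp [0.5543 0.1764 0.1358] yaw -156.86 shift cm [ 0.06  0.03 -0.05] rotvec deg [-0.15  0.21 -9.86] after-rot-shift [ 0.05  0.04 -0.05] F [-0.6 -0.9  5.7] M [-0.17  0.19 -0.11] gap 0.0103 q [  9.8  21.   -6.6  62.1  -0.1 -13.3]
```

```bash
python3 -m inch '[[0,0,0.02,0,0,5,0.5],[0,0,0.04,0,0,5,0.5],[0,0,0,0,0,0,0.5]]'; python3 -c "
from h import *
need(.5537,.1765,.1363,213)"
```

```text
clock: 13.2
tcp_pos: [0.554, 0.1762, 0.135]
orientation: [0.002, -0.115, 0.993, -0.001]
wrist_force: [-1.7, -0.9, 6.0]
finger_gap: 0.0101
t 13.2 tcp [0.554  0.1762 0.135 ] yaw -166.83 shift cm [ 0.02  0.03 -0.13] rotvec deg [ -0.13   0.18 -19.83] after-rot-shift [ 0.01  0.04 -0.13] F [-1.7 -0.9  6. ] M [-0.18  0.42 -0.08] gap 0.0101 q [ 9.8 21.  -6.7 62.1 -0.1 -3.4]
```

```bash
python3 -m inch '[[0,0,0.046,0,0,5,0.5],[0,0,0.046,0,0,5,0.5],[0,0,0.046,0,0,5,0.5],[0,0,0,0,0,0,0.5]]'; python3 -c "
from h import *
need(.5537,.1765,.1363,213)"
```

```text
clock: 13.6
tcp_pos: [0.5544, 0.1759, 0.1337]
orientation: [0.002, 0.016, 1.0, -0.001]
wrist_force: [-0.7, -2.0, 5.0]
finger_gap: 0.0099
t 13.6 tcp [0.5544 0.1759 0.1337] yaw 178.16 shift cm [ 0.07  0.06 -0.26] rotvec deg [ -0.15   0.22 -34.84] after-rot-shift [ 0.03  0.09 -0.26] F [-0.7 -2.   5. ] M [-0.36  0.3  -0.03] gap 0.0099 q [ 9.8 21.1 -6.8 61.9 -0.1 11.6]
```

```bash
python3 -m inch '[[0,0,0.046,0,0,5,0.5],[0,0,0.046,0,0,5,0.5],[0,0,0.046,0,0,5,0.5],[0,0,0,0,0,0,0.5]]'; python3 -m inch '[[0,0,0.046,0,0,5,0.5],[0,0,0.046,0,0,5,0.5],[0,0,0.046,0,0,5,0.5],[0,0,0,0,0,0,0.5]]'; python3 -c "
from h import *
need(.5537,.1765,.1293,213)"
```

```text
clock: 14.0
tcp_pos: [0.5546, 0.1762, 0.1323]
orientation: [0.002, 0.146, 0.989, -0.0]
wrist_force: [-0.8, -0.5, 5.3]
finger_gap: 0.01
clock: 14.4
tcp_pos: [0.5543, 0.1761, 0.1309]
orientation: [0.002, 0.274, 0.962, -0.0]
wrist_force: [-0.8, -1.7, 5.4]
finger_gap: 0.0101
t 14.4 tcp [0.5543 0.1761 0.1309] yaw 148.17 shift cm [ 0.07 -0.    0.16] rotvec deg [ -0.08   0.26 -64.83] after-rot-shift [0.03 0.06 0.16] F [-0.8 -1.7  5.4] M [-0.37  0.26 -0.11] gap 0.0101 q [ 9.8 21.2 -7.1 61.5 -0.1 41.6]
```

```bash
python3 -m inch '[[0,0,0.046,0,0,5,0.5],[0,0,0.046,0,0,5,0.5],[0,0,0.046,0,0,5,0.5],[0,0,0,0,0,0,0.5]]'; python3 -c "
from h import *
need(.5537,.1765,.1293,213)"
```

```text
clock: 14.8
tcp_pos: [0.554, 0.1758, 0.1295]
orientation: [0.002, 0.397, 0.918, -0.0]
wrist_force: [-1.3, -1.9, 6.4]
finger_gap: 0.0102
t 14.8 tcp [0.554  0.1758 0.1295] yaw 133.16 shift cm [0.07 0.02 0.02] rotvec deg [ -0.09   0.24 -79.84] after-rot-shift [-0.01  0.08  0.02] F [-1.3 -1.9  6.4] M [-0.54  0.41 -0.1 ] gap 0.0102 q [ 9.8 21.2 -7.2 61.3 -0.1 56.6]
```

```bash
for i in 1; do python3 -m inch '[[0,0,0.02,0,0,3,0.5],[0,0,0,0,0,0,0.5]]'; python3 -c "
from h import *
need(.5537,.1765,.1293,213)"; done;  python3 -m inch '[[0,0,0.02,0,0,3,0.5],[0,0,0,0,0,0,0.5]]'; python3 -c "
from h import *
need(.5537,.1765,.1293,213)"
```

```text
clock: 15.0
tcp_pos: [0.5539, 0.1757, 0.1292]
orientation: [0.002, 0.421, 0.907, -0.0]
wrist_force: [-2.1, -2.5, 6.1]
finger_gap: 0.01
t 15.0 tcp [0.5539 0.1757 0.1292] yaw 130.21 shift cm [ 0.07  0.04 -0.01] rotvec deg [ -0.1    0.23 -82.79] after-rot-shift [-0.03  0.08 -0.01] F [-2.1 -2.5  6.1] M [-0.63  0.37 -0.04] gap 0.01 q [ 9.8 21.3 -7.2 61.3 -0.2 59.6]
clock: 15.2
tcp_pos: [0.5534, 0.1754, 0.129]
orientation: [0.002, 0.444, 0.896, -0.001]
wrist_force: [-2.2, -3.8, 7.1]
finger_gap: 0.0097
t 15.2 tcp [0.5534 0.1754 0.129 ] yaw 127.23 shift cm [ 0.07  0.09 -0.03] rotvec deg [ -0.16   0.18 -85.77] after-rot-shift [-0.09  0.08 -0.03] F [-2.2 -3.8  7.1] M [-0.92  0.78  0.17] gap 0.0097 q [ 9.8 21.2 -7.3 61.4 -0.2 62.5]
```

```bash
python3 -m inch '[[0,0,0.01,0,0,3,0.5],[0,0,0,0,0,0,0.5]]'; python3 -c "
from h import *
need(.5537,.1765,.1293,213)"; python3 -m inch '[[0,0,0,0,0,3,0.5],[0,0,0,0,0,0,0.5]]'; python3 -c "
from h import *
need(.5537,.1765,.1293,213)"
```

```text
clock: 15.4
tcp_pos: [0.5531, 0.1754, 0.129]
orientation: [0.002, 0.467, 0.884, -0.001]
wrist_force: [-4.5, -4.1, 7.8]
finger_gap: 0.01
t 15.4 tcp [0.5531 0.1754 0.129 ] yaw 124.33 shift cm [ 0.05  0.11 -0.03] rotvec deg [ -0.16   0.17 -88.67] after-rot-shift [-0.11  0.06 -0.03] F [-4.5 -4.1  7.8] M [-0.97  0.89  0.84] gap 0.01 q [ 9.8 21.2 -7.3 61.4 -0.2 65.4]
clock: 15.6
tcp_pos: [0.553, 0.1755, 0.129]
orientation: [0.002, 0.489, 0.872, -0.001]
wrist_force: [-3.8, -4.9, 8.5]
finger_gap: 0.01
t 15.6 tcp [0.553  0.1755 0.129 ] yaw 121.42 shift cm [ 0.05  0.11 -0.03] rotvec deg [ -0.16   0.17 -91.58] after-rot-shift [-0.11  0.04 -0.03] F [-3.8 -4.9  8.5] M [-1.01  0.95  1.47] gap 0.01 q [ 9.8 21.2 -7.3 61.4 -0.2 68.4]
```

Moment Mz climbs 0.17→0.84→1.47 while z stays at 0.129 (rim about 2.2 mm), so it has hit the end stops. I'll take the wind-up off, release and retreat.

```bash
python3 -m inch '[[0,0,-0.03,0,0,-2.5,0.5],[0,0,0,0,0,0,0.5]]'; python3 -c "
from h import *
need(.5537,.1765,.1293,213)
p=cam('scene'); overlay(p,[],'z3',(385,130,465,230),8)"; python3 -m inch '[[0,0,0,0,0,0,1.5],[0,0,0,0,0,0,2.5],[0,0,0,0,0,0,4],[0,0,0,0,0,0,4],[0,0,0,0,0,0,4]]'
```

```text
clock: 15.8
tcp_pos: [0.553, 0.1754, 0.129]
orientation: [0.002, 0.47, 0.883, -0.001]
wrist_force: [-3.3, -4.3, 6.1]
finger_gap: 0.0102
t 15.8 tcp [0.553  0.1754 0.129 ] yaw 123.94 shift cm [ 0.05  0.12 -0.03] rotvec deg [ -0.17   0.15 -89.06] after-rot-shift [-0.11  0.05 -0.03] F [-3.3 -4.3  6.1] M [-0.95  0.77  0.94] gap 0.0102 q [ 9.8 21.2 -7.3 61.4 -0.2 65.8]
clock: 16.35
tcp_pos: [0.5537, 0.1765, 0.1283]
orientation: [0.001, 0.472, 0.882, 0.0]
wrist_force: [0.2, -0.2, -0.9]
finger_gap: 0.0399
```

View pics/z3.png

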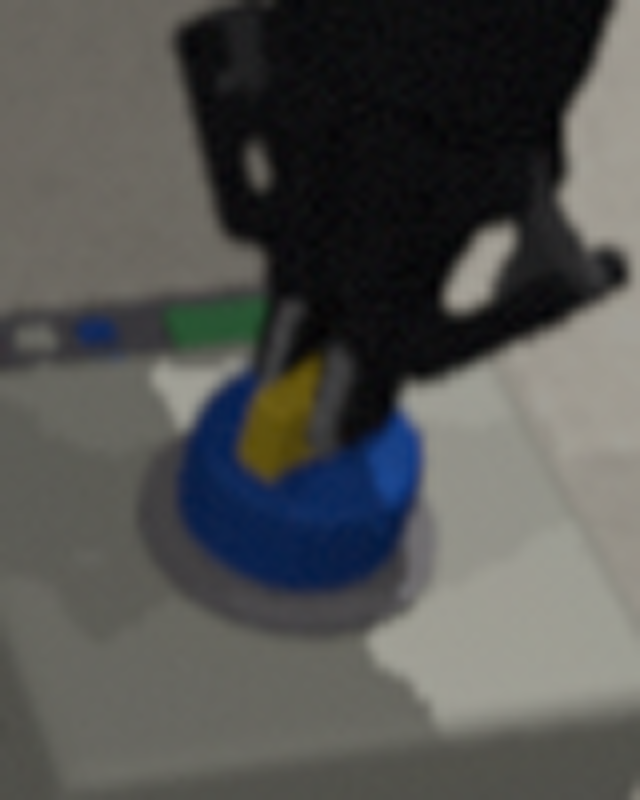

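The lid (crop (300,500)) sits low on the flange. The fingers are open and show no force. I'll retreat upward, then over toward the robot's right so the top camera can see.

```bash
python3 -m inch '[[0,0,-1,0,0,0,4],[0,0,-3,0,0,0,4],[0,0,-4,0,0,0,4],[0,0,-3,0,0,0,4],[0,0,0,0,0,0,4]]'; python3 -c "
from h import *
need(.5,-.05,.24,123)"
```

```text
clock: 16.85
tcp_pos: [0.5559, 0.177, 0.2444]
orientation: [0.005, 0.472, 0.882, 0.003]
wrist_force: [0.3, 0.3, 0.3]
finger_gap: 0.04
t 16.85 tcp [0.5559 0.177  0.2444] yaw 123.68 shift cm [-15.79 -17.25   0.35] rotvec deg [0.6  0.32 0.68] after-rot-shift [-15.99 -17.06   0.44] F [0.3 0.3 0.3] M [-0.01 -0.05  0.02] gap 0.04 q [ 9.8 18.2  4.8 75.9 -0.1 66.1]
```

```bash
python3 -m inch '[[-3.2,-3.4,0,0,0,0,4],[-3.2,-3.4,0,0,0,0,4],[-3.2,-3.4,0,0,0,0,4],[-3.2,-3.4,0,0,0,0,4],[-3.2,-3.4,0,0,0,0,4]]'; python3 -m inch '[[0,0,0,0,0,0,4],[0,0,0,0,0,0,4],[0,0,0,0,0,0,4]]'
python3 - <<'E'
from fit import *
np.set_printoptions(precision=4,suppress=True)
for n,bx in (("top",(150,165,245,250)),("scene",(380,140,470,240))):
    p=cam(n); overlay(p,[],"end_"+n,bx,7)
    cv2.imwrite("pics/full_"+n+".png",cv2.cvtColor(p["pixels"],cv2.COLOR_RGB2BGR))
    H,S,V=color(p); box=np.zeros(H.shape,bool); box[bx[1]:bx[3],bx[0]:bx[2]]=1
    c=cloud(p,box&(H>105)&(H<130)&(S>110)); w=c[(np.hypot(c[:,0]-.553,c[:,1]-.176)<.04)]
    def f(q):
        R=Rn.from_rotvec([q[3],q[4],0]); L=R.inv().apply(w-q[:3]); dw=np.hypot(L[:,0],L[:,1])-.031; dt=L[:,2]-.030
        return np.where(abs(dw)<abs(dt),dw,dt)
    r=least_squares(f,[.553,.176,.0925,0,0],loss="soft_l1",f_scale=.001); print(n,len(w),"lid pose (foot, tilt)",r.x)
    t=w[w[:,2]>np.percentile(w[:,2],60)]; print(" top z median",np.percentile(w[:,2],[50,75,90,97]))
    y=cloud(p,box&(H>20)&(H<35)&(S>120)); print(" bar z",np.percentile(y[:,2],[50,80,95]) if len(y) else None, "expected home: lid top .1225, bar top .1465")
    for l in ("bowl","jar_center","brush"):
        d=silhouettes(p,l)
        if d: cc=cloud(p,d[0]["mask"]); print(" ",l,np.percentile(cc,2,axis=0),np.percentile(cc,98,axis=0))
E
```

```text
clock: 17.35
tcp_pos: [0.4997, -0.0523, 0.2383]
orientation: [0.001, 0.472, 0.882, 0.0]
wrist_force: [0.7, -1.0, 0.4]
finger_gap: 0.0403
clock: 17.65
tcp_pos: [0.5006, -0.0502, 0.2383]
orientation: [0.001, 0.472, 0.882, 0.0]
wrist_force: [0.1, 0.7, -0.1]
finger_gap: 0.0398
top 0 lid pose (foot, tilt) [0.553  0.176  0.0925 0.     0.    ]Traceback (most recent call last):
  File "<stdin>", line 12, in <module>
    return _quantile_unchecked(
        a, q, axis, out, overwrite_input, method, keepdims, weights)
    return _ureduce(a,
                    func=_quantile_ureduce_func,
    ...<5 lines>...
                    overwrite_input=overwrite_input,
                    method=method)
    r = func(a, **kwargs)
    result = _quantile(arr,
                       quantiles=q,
    ...<2 lines>...
                       out=out,
                       weights=wgt)
    slices_having_nans = np.isnan(arr[-1, ...])
                                  ~~~^^^^^^^^^
IndexError: index -1 is out of bounds for axis 0 with size 0
```

View pics/full_top.png

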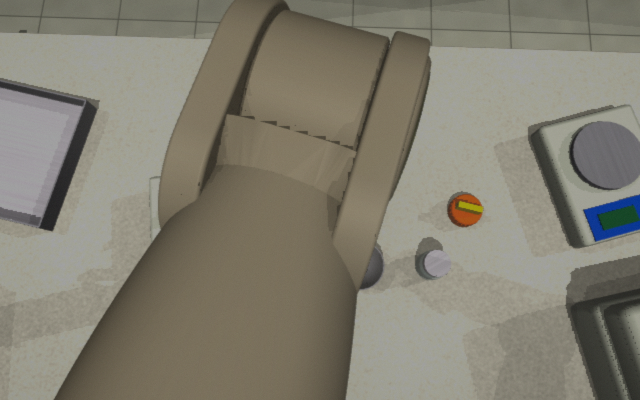

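The top view shows the arm covering the mill, so I'll swing it farther right.

```bash
python3 -c "
from h import *
need(.45,-.38,.24,123)"
```

```text
t 17.7 tcp [ 0.5007 -0.0498  0.2383] yaw 123.76 shift cm [-24.63 -22.56  -0.17] rotvec deg [0.1  0.09 0.76] after-rot-shift [-24.93 -22.24  -0.17] F [-0.9  0.2 -0.7] M [-0.03  0.01  0.03] gap 0.0402 q [-14.8   9.7  -7.1  73.1   0.   41.4]
```

```bash
python3 -m inch '[[-3.1,-2.8,0,0,0,0,4],[-3.1,-2.8,0,0,0,0,4],[-3.1,-2.8,0,0,0,0,4],[-3.1,-2.8,0,0,0,0,4],[-3.1,-2.8,0,0,0,0,4]]'; python3 -m inch '[[-3.1,-2.8,0,0,0,0,4],[-3.1,-2.8,0,0,0,0,4],[-3.1,-2.8,0,0,0,0,4],[0,0,0,0,0,0,4],[0,0,0,0,0,0,4]]'
cat > end.py <<'E'
from fit import *
np.set_printoptions(precision=4,suppress=True)
for n,bx in (("top",(150,165,245,250)),("scene",(380,140,470,240))):
    p=cam(n); overlay(p,[],"end_"+n,bx,7)
    cv2.imwrite("pics/fulle_"+n+".png",cv2.cvtColor(p["pixels"],cv2.COLOR_RGB2BGR))
    H,S,V=color(p); box=np.zeros(H.shape,bool); box[bx[1]:bx[3],bx[0]:bx[2]]=1
    c=cloud(p,box&(H>105)&(H<130)&(S>110)); w=c[(np.hypot(c[:,0]-.553,c[:,1]-.176)<.04)]
    if len(w)<20: print(n,"hidden"); continue
    def f(q):
        R=Rn.from_rotvec([q[3],q[4],0]); L=R.inv().apply(w-q[:3]); dw=np.hypot(L[:,0],L[:,1])-.031; dt=L[:,2]-.030
        return np.where(abs(dw)<abs(dt),dw,dt)
    r=least_squares(f,[.553,.176,.0925,0,0],loss="soft_l1",f_scale=.001); print(n,len(w),"lid pose (foot, tilt)",r.x)
    print(" blue z pct",np.percentile(w[:,2],[50,75,90,97]))
    y=cloud(p,box&(H>20)&(H<35)&(S>120)); print(" bar z",np.percentile(y[:,2],[50,80,95]) if len(y) else None, "expected home: lid top .1225, bar top .1465")
    fl=cloud(p,box); rr=np.hypot(fl[:,0]-.553,fl[:,1]-.176); k=(rr>.034)&(rr<.040)&(fl[:,2]<.1); print(" flange z",np.median(fl[k,2]))
    for l in ("bowl","jar_center","brush"):
        d=silhouettes(p,l)
        if d: cc=cloud(p,d[0]["mask"]); print(" ",l,np.percentile(cc,2,axis=0),np.percentile(cc,98,axis=0))
E
python3 end.py
```

```text
clock: 18.2
tcp_pos: [0.4706, -0.2575, 0.2385]
orientation: [0.001, 0.471, 0.882, 0.0]
wrist_force: [0.9, 0.3, -0.1]
finger_gap: 0.0399
clock: 18.7
tcp_pos: [0.4523, -0.381, 0.2378]
orientation: [0.001, 0.472, 0.882, 0.001]
wrist_force: [-0.5, 0.0, 0.7]
finger_gap: 0.0398
top 680 lid pose (foot, tilt) [ 0.5543  0.1773  0.0909 -0.0072  0.0069]
 blue z pct [0.1205 0.1216 0.1225 0.1231]
 bar z [0.1441 0.1454 0.1464] expected home: lid top .1225, bar top .1465
 flange z 0.08858256536163678
  bowl [ 0.4329 -0.1603  0.0006] [ 0.5135 -0.0789  0.0419]
  jar_center [ 0.4525 -0.2808 -0.0015] [ 0.5007 -0.2283  0.0764]
  brush [ 0.6171 -0.0707  0.0082] [ 0.7736 -0.0158  0.0212]
scene 494 lid pose (foot, tilt) [ 0.5504  0.1769  0.0909 -0.0026  0.0049]
 blue z pct [0.1183 0.1208 0.1216 0.1225]
 bar z [0.1412 0.1449 0.1462] expected home: lid top .1225, bar top .1465
 flange z 0.08822014084670249
  bowl [ 0.4288 -0.16    0.0008] [ 0.5145 -0.0792  0.0413]
  jar_center [ 0.4603 -0.2756  0.0055] [ 0.5047 -0.2285  0.075 ]
```

View pics/fulle_top.png

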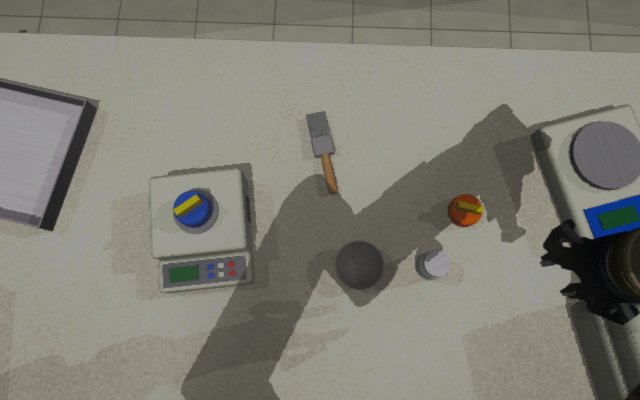

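View pics/end_scene.png

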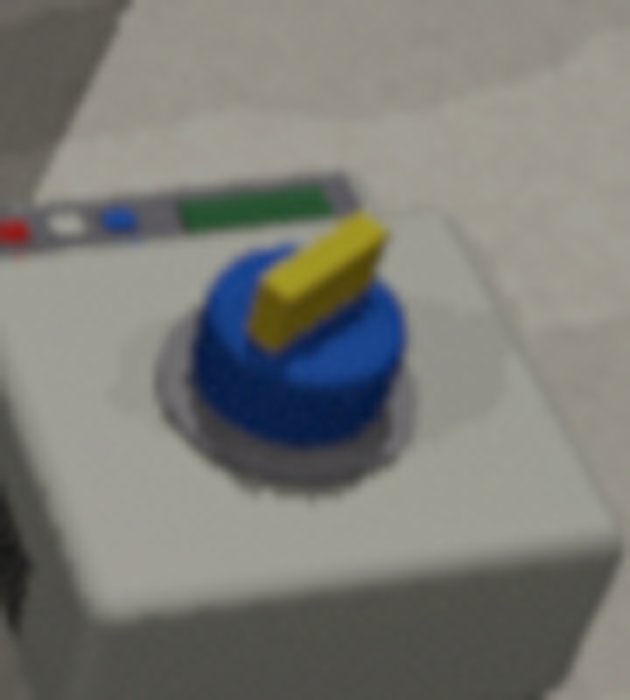

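The lid is home: the rim is about 2.4 mm above the flange in both cameras, tilt is under 0.01 rad, and the bowl, jar and brush read as before. The top view shows the arm clear, at (610,265). Handing in.

```bash
python3 -c "
from h import *
s=get_state(); print(s['clock'],s['wrist_force'],s['qvel'].round(3))
print(workorder.hand_in())"
```

```text
19.1 [-0.78176823  0.35148483  1.26194897] [-0.006  0.005  0.002 -0.002 -0.    -0.   ]
the job is handed in; nothing more can be done
None
```

The blue lid is screwed home on the mill's collar and released. I handed the job in at about 19 s, and it gives no verdict.

**What I did**
- The gaps in the thread showed up in the depth image of the bare collar, at about 93°, 213° and 333°. I lowered the lid with its bar at 213°. One 60° uncertainty about the lugs was left to feel.
- The lugs went straight into the gaps. There was no contact at the block or ridge heights, and first contact came at the dropped-in height, so no counter-clockwise search was needed.
- I then turned it about 90° clockwise while following the thread down about 7 mm. Near the end the moment rose from 0.17 to 1.47 N m with no further sinking, which is the end stop.

**Last checks**
- **Height:** both cameras put the rim about 2.4 mm above the flange.
- **Tilt:** under 0.01 rad.
- **Centring:** the top camera put the lid's axis about 2 mm from the measured collar axis. The scene camera put it about 3 mm off, in the opposite x direction. I take this as calibration and fit error, because the lugs have less play than that.
- **Bowl and jar:** unchanged within camera noise in both views.
- **Brush:** unchanged in the top view; the detector did not report it in the scene view.
- **Arm:** clear of everything, with wrist force at its noise level.

My silhouette-based fit of the lid's pose in the hand gave implausible values, so I dropped it and used the depth fit instead.

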